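# Set the height preset wheel of the electron microscope's loading station

## Robot

A 7-joint arm with a two-finger parallel gripper is mounted at the origin on the work surface. World frame = base frame: x ahead of the robot, y to its left, z up, the work surface at z = 0. Lengths are in m, angles in rad, forces in N, time in s.
With the tool pointing down it reaches from about 0.35 to 0.9 m from the base axis. Payload 8.1 kg.
Tool frame: the origin (TCP) lies midway between the tips of the shut fingers; the grasp point (between the pads) lies 19 mm behind it; z points along the fingers, y is the line along which they close (so a half turn about z gives the same grasp; the last joint's range is limited). The gripper opens to 85 mm and grips with 20 to 120 N. Pads are 22 mm wide; open, the fingers measure 114 mm over their backs; the gripper's body (76 mm by 85 mm) begins 54 mm behind the grasp point. The pads swing forward as they close: fully open they stand 13 mm farther back than shut.
Start: joints at [-1.383, 0.434, 0.025, 1.573, -0.012, 1.134, -0.075], TCP at [0.179, 0.599, 0.231] pointing down, gripper open.
Joint ranges: [-2.62, 2.62], [-0.44, 2.09], [-1.27, 1.32], [0.08, 2.57], [-1.32, 4.46], [0.12, 2], [-2.74, 2.74]. Speed limits (rad/s): [2.22, 2.22, 3.01, 3.01, 3.14, 3.14, 3.14].

## Interface

Orientations are given as a unit quaternion [x, y, z, w].
In Python, from plant import arm, capture, get_calibration gives the robot as it stands. The module is installed in compiled form; this text tells all that it offers.
- The arm moves only by the tool drive_tool, never from a script. Its argument "deltas" is a list of rows, each a list of 5 numbers: the opening, from 0 (shut) to 1 (fully open), then the shift along the tool's x, y, z in units of 40 mm (1.0 is 40 mm), then the turn about the tool's z in units of 5 degrees (1.0 is 5 degrees). In form: [[claw, x, y, z, roll], ...]. A call has 1 to 12 rows; each row shifts and turns the commanded pose from where the row before left it, along the tool's axes as they then stand; what a row does not reach is not made up. A row lasts 1/10 s, in which the tool goes at most 50 mm and 8.59 degrees, less where a joint would pass 70% of its speed; a pose out of reach is approached as far as the arm can. A call is refused whole if a number of a shift passes 1 or a number of a turn 1, either way. A call with a gripper value outside its range is refused whole. The fingers move at their own pace and stop on an object; "squeeze" is the grip in N (left out, the last holds). Time passes only in rows, so rows that do not move let the fingers close. It gives the time, the measured TCP pose, the force, the opening and the grip force at its end, in the units of the state.
- arm.get_obs(): the state, without advancing time (a new reading comes with each control period).
- capture(name): name is "scene" or "side" or "wrist"; returns the picture (420x560x3 uint8, red, green, blue); there is no depth.
- get_calibration(name): a dict with "fovy" (degrees; the focal length in pixels is half the picture's height over the tangent of half this angle, whatever the lens; pixels are square), "cx", "cy" (the principal point, pixels), "R" (3x3) and "t" (3): a world point X has camera coordinates R X + t; the wrist camera has in their place "hand_eye" (4x4, takes a point from camera to tool coordinates, whose origin is the TCP and whose axes are the flange's). Camera axes: x right, y down, z forward; pixel columns grow to the right and rows downward; lengths in m; the calibration is good to about 2 mm. A picture is of the moment at which its call begins: read the wrist's pose just before it. get_calibration takes no time and is no camera call.
- arm.job_done(): hands the job in; it is judged then, once.
The state is a dict: "time_s": time; "joints": joint angles; "joint_vel": joint speeds; "joint_torque": joint torques, N m; "tool_pos": TCP position; "ee_rot": TCP orientation; "ft_force": force on the tool from outside, world axes, zero at the start; "torque": the same for the moment, N m; "width": opening from 0.0 (shut) to 1.0 (fully open); "finger_force": force on a finger pad.
Only numpy, scipy, OpenCV 4.12 (cv2) and the standard library are available. Lean on these libraries where they do the work, as an engineer would, in place of code of your own. Each camera call takes 0.05 s, during which the arm holds its last target. There are 200 camera calls.

## Task

Get the preset station ready for the next sample: lift the blue dust cover off the station and set it down upright on the green mat, then roll the orange-and-black knurled thumbwheel until the digit 4 stands centred in its window. Stow the blue cover upright in the empty bay of the aluminium rack, flat on the bay's floor; set it down rather than dropping it, and leave the grey cover and the other things on the bench alone.

Things in the scene. Friction and masses are not known exactly. Their poses are not given: they have to be found in the camera images.
- cover_mid (a point): Centre (half-way up) of the loose blue dust cover: stiff plastic box open underneath, 64 mm long (its x), 48 mm wide (its y), 46 mm tall, white patch on top, black rubber foot, 40 to 80 g. Its weight centre lies 5 mm below this point: held here or higher (20 N) it hangs level. It starts on the station, x along the station's x, where only its 64 mm length can be spanned; in the rack only its width.
- station: Fixed grey preset station, 130 mm (x) by 100 mm (y, from -45 to +55 mm), top 60 mm above the bench; origin on the bench below the cover's place, its x roughly away from the robot. A black guard wall 112 mm high stands along its +y side, inner face at y = 31 mm: 5 to 9 mm from the cover's long side, no room for a finger.
- wheel_top (a point): Highest point of the knurled orange-and-black thumbwheel, middle of its 12 mm width, 75 mm above the bench; does not turn with the wheel; axes are the station's (rim rolls along x, axle along y). Radius 30 mm, the top 15 mm stand out of the station. A fingertip pressed on it with 3 to 6 N and dragged along x rolls it; about 0.5 N along the rim turns it and it stays where left. Several strokes needed.
- window (a point): Centre of the 16 by 16 mm window in the black hood beside the wheel, 70.5 mm above the bench (4.5 mm lower than the wheel's top). The hood starts 12 mm to the +y side of the wheel's middle and is 50 mm long in x. One black digit on a white drum shows in the window, its head to the station's +x (away from the robot).
- wheel (a joint): Angle of the thumbwheel (rad), 0.628 per digit: digit d is centred in the window at 0.628*d, so 4 is at 2.513. Stops at -0.3 and 5.95. Dragging the top of the wheel to the station's -x lowers the value (and the digit), to +x raises it; 30 mm along the rim is 1 rad. It starts between 4.0 and 5.2 (digits 6 to 8).
- mat: Green mat fixed on the bench, 150 mm (x) by 130 mm (y), 3 mm thick; origin at the centre of its underside.
- bay (a point): Centre of the floor of the fixed aluminium rack's empty bay, 6 mm above the bench; axes are the rack's. The rack has two bays in a row along its y, the empty one on the +y side. The bay is 72 mm long along y between dividers 40 mm high, 7 mm thick and 60 mm long in x, and 59 mm wide along x between lips 6 mm high. The cover stands in it with its length along the rack's y, either way round.
- spare_mid (a point): Centre of the grey cover, same size as the blue one, standing in the rack's other bay, 79 mm to the rack's -y side of the empty one. Not to be moved.
- solvent: clear bottle with a blue cap, 54 mm across, 130 mm tall; bystander, origin at the centre of its underside as it stands. Not to be moved.
- jar: amber jar, 60 mm across, 70 mm tall; bystander, origin at the centre of its underside as it stands. Not to be moved.
- beaker: glass beaker, 64 mm across, 80 mm tall; bystander, origin at the centre of its underside as it stands. Not to be moved.
- driver: screwdriver lying on the bench near the robot; bystander, origin at the centre of its underside as it stands. Not to be moved.
- stub_box: white divided box, 120 by 90 by 30 mm; bystander, origin at the centre of its underside as it stands. Not to be moved.
- stub: aluminium specimen stub, 25 mm across, 16 mm tall; bystander, origin at the centre of its underside as it stands. Not to be moved.
- stub2: brass specimen stub, 25 mm across, 16 mm tall; bystander, origin at the centre of its underside as it stands. Not to be moved.
Things that resemble listed ones, but are neither listed nor needed, are in the scene too. Leave any brown look-alike of the part that bears bay alone.

How it is judged:
By the outcome, as a careful person would: the job done as asked, in the order asked, and still so for the second after the job is handed in, with the robot touching nothing.
It also fails if it takes over 72 s, if anything falls off the work surface, if the arm or the gripper's body presses on something with over 40 N, if the wrist force passes 120 N, or if a joint passes its speed limit or range.

## Working session

There is one attempt and no reset: what is moved stays moved. The work goes in short steps, Python scripts to look and compute and a tool call to move; the robot and the scene stay as the last step left them, time stands still between calls to the robot, and variables do not carry over. Pictures are saved under pics/ and viewed, at most 10 in all, crops included, and the job is handed in when it is done.

Besides the shell and the picture viewer there is one more tool, called after "Call:" by a JSON object that holds its "fn" and its "kwargs". drive_tool: Moves the arm, as the interface text tells. Its arguments: {"type":"object","properties":{"deltas":{"type":"array"},"squeeze":{"type":"number"}},"required":["deltas"]}

```bash
mkdir -p pics; cat > h.py <<'E'
import numpy as np, cv2
from scipy.spatial.transform import Rotation as Ro
from plant import arm, capture, get_calibration
def cam(n,obs=None):
    c=get_calibration(n); f=210/np.tan(np.radians(c["fovy"])/2)
    if n=="wrist":
        H=np.array(c["hand_eye"]); T=np.eye(4); T[:3,:3]=Ro.from_quat(obs["ee_rot"]).as_matrix(); T[:3,3]=obs["tool_pos"]
        M=np.linalg.inv(T@H); R,t=M[:3,:3],M[:3,3]
    else: R,t=np.array(c["R"]),np.array(c["t"])
    return f,c["cx"],c["cy"],R,t
def ray(C,u,v):
    f,cx,cy,R,t=C; return -R.T@t, R.T@np.array([(u-cx)/f,(v-cy)/f,1])
def onz(C,u,v,z):
    o,d=ray(C,u,v); return o+d*(z-o[2])/d[2]
def proj(C,X):
    f,cx,cy,R,t=C; p=R@np.array(X)+t; return np.array([f*p[0]/p[2]+cx,f*p[1]/p[2]+cy])
def save(n,im): cv2.imwrite(n,cv2.cvtColor(im,cv2.COLOR_RGB2BGR))
E
python3 - <<'E'
from h import *
print(arm.get_obs())
for n in("scene","side"):
    save(f"pics/{n}0.png",capture(n)); c=cam(n); print(n,c[:3],-c[3].T@c[4],c[3][2])
o=arm.get_obs();save("pics/wrist0.png",capture("wrist")); c=cam("wrist",o); print(-c[3].T@c[4],c[3], get_calibration("wrist"))
a=[cv2.imread(f"pics/{n}0.png") for n in("scene","side")]
E
```

```text
{'time_s': 0.0, 'joints': array([-1.3825982 ,  0.43521023,  0.02495116,  1.57412733, -0.01159236,
        1.13398411, -0.07511066]), 'joint_vel': array([-7.38195553e-04, -2.35580959e-03,  6.29347649e-04,  6.60312820e-04,
        3.56662070e-04,  1.53681189e-03,  3.05606848e-05]), 'joint_torque': array([-8.08263376e-04, -6.70456052e+01,  1.02450069e+00, -3.16212058e+01,
        1.55047257e-02,  1.23951855e-02, -1.58877907e-05]), 'tool_pos': array([0.17909555, 0.59825052, 0.23052194]), 'ee_rot': array([ 1.44915826e-01,  9.89443670e-01, -7.90873487e-04, -4.44428998e-05]), 'ft_force': array([ 0.45338127, -0.13029437,  0.38131058]), 'torque': array([-0.04108284,  0.01038215, -0.04468086]), 'finger_force': 0.0, 'width': 1.0036228471266764}
scene (np.float64(480.73756798594945), 274.0839080803142, 210.59542061407143) [ 1.02348948 -0.47867779  0.98650263] [-0.45624601  0.4073455  -0.79114425]
side (np.float64(495.63100306762965), 278.2985859783418, 209.6907793057516) [-0.12212404 -0.67697484  0.8672967 ] [ 0.54158237  0.53823242 -0.64575104]
[0.11244692 0.6189726  0.37369578] [[ 0.28699347  0.95793175 -0.00122694]
 [ 0.92178394 -0.2758147   0.27247133]
 [ 0.26067053 -0.07932847 -0.96216312]] {'fovy': 63.41122974760118, 'cx': 280.54787326712716, 'cy': 212.55903165080878, 'hand_eye': array([[-2.41942709e-04, -9.62199760e-01, -2.72344569e-01,
         6.97883764e-02],
       [ 9.99999957e-01, -2.78685120e-04,  9.62312476e-05,
         4.56591940e-04],
       [-1.68492062e-04, -2.72344534e-01,  9.62199785e-01,
        -1.43096101e-01],
       [ 0.00000000e+00,  0.00000000e+00,  0.00000000e+00,
         1.00000000e+00]])}
```

View pics/scene0.png

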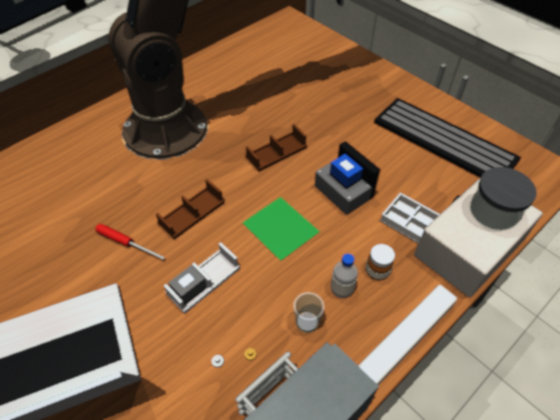

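View pics/side0.png

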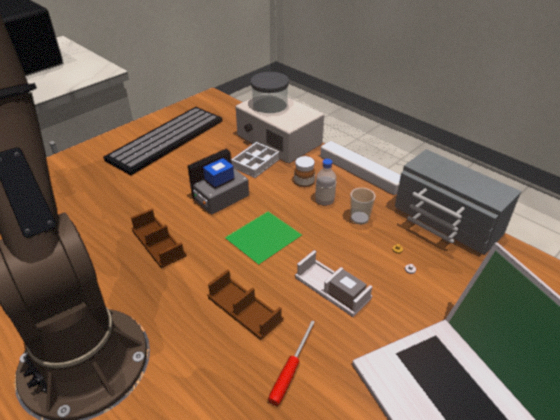

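Scene picture: the station with the blue cover is at (346,170), the mat at (281,228) and the aluminium rack at (203,277). The rack holds the grey cover at (188,283), and its empty bay is near (220,264). The two brown racks at (191,209) and (277,147) are look-alikes; only the pale one is aluminium and holds the grey cover. Side picture: the station is at (220,185), the mat at (264,237), the rack at (335,283) and its empty bay near (318,272).

```bash
python3 - <<'E'
from h import *
P={}
for n in("scene","side"):
    im=cv2.cvtColor(cv2.imread(f"pics/{n}0.png"),cv2.COLOR_BGR2RGB); C=cam(n); hsv=cv2.cvtColor(im,cv2.COLOR_RGB2HSV)
    g=cv2.inRange(hsv,(50,120,60),(75,255,255)); cs=cv2.findContours(g,0,2)[0]
    if n=="side": g[:,380:]=0; cs=cv2.findContours(g,0,2)[0]
    c=max(cs,key=cv2.contourArea); w=np.array([onz(C,*p[0],.003)[:2] for p in c],np.float32)
    print(n,"mat",cv2.minAreaRect(w))
    x0,y0=((330,145) if n=="scene" else (200,155)); 
    b=cv2.inRange(hsv,(105,150,60),(130,255,255))[y0:y0+40,x0:x0+40]
    hull=cv2.convexHull(max(cv2.findContours(b,0,2)[0],key=cv2.contourArea))+[x0,y0]
    m=np.zeros(im.shape[:2],np.uint8); cv2.fillPoly(m,[hull],255)
    wh=((hsv[...,1]<110)&(hsv[...,2]>140)&(m>0)).astype(np.uint8)
    k,_,st,ce=cv2.connectedComponentsWithStats(wh); i=1+np.argmax(st[1:,4]); print("patch",ce[i],st[i,4],onz(C,*ce[i],.106))
# candidate bay
for n,uv in(("scene",(220,264)),("side",(318,272))): print("bay",onz(cam(n),*uv,.006))
for n,uv in(("scene",(186,281)),("side",(349,283))): print("spare",onz(cam(n),*uv,.052))
for nm,a in(("solv",(344,292)),("jar",(379,273)),("beaker",(308,325)),("box",(412,217)),("brownR",(277,147)),("brownL",(191,209)),("wallend",(340,147)),("wallend2",(378,180))): print(nm,onz(cam("scene"),*a,0.0 if 'wall' not in nm else .112)[:2])
E
```

```text
scene mat ((0.5048487186431885, 0.004815317690372467), (0.12630638480186462, 0.14766854047775269), 87.76728820800781)
patch [346.37234043 164.81914894] 94 [0.53225183 0.20410308 0.106     ]
side mat ((0.5024243593215942, -0.0015361234545707703), (0.12703947722911835, 0.14727996289730072), 88.31024169921875)
patch [218.07352941 166.20588235] 68 [0.53183863 0.19760964 0.106     ]
bay [ 0.48867065 -0.17636896  0.006     ]
bay [ 0.50440718 -0.18430141  0.006     ]
spare [ 0.49683168 -0.2731121   0.052     ]
spare [ 0.49368487 -0.27973655  0.052     ]
solv [ 0.73736205 -0.01281485]
jar [0.75943191 0.08443389]
beaker [ 0.73850681 -0.13033998]
box [0.71033064 0.27341303]
brownR [0.2891659  0.19235431]
brownL [ 0.30309518 -0.12565077]
wallend [0.48258884 0.23373921]
wallend2 [0.62124959 0.21795216]
```

Call:
{"fn": "drive_tool", "kwargs": {"deltas": [[1, -0.9, -0.56, 0, 1], [1, -0.85, -0.63, 0, 1], [1, -0.8, -0.7, 0, 1], [1, -0.75, -0.76, 0, 1], [1, -0.67, -0.82, 0, 1], [1, -0.6, -0.87, 0, 1], [1, -0.52, -0.92, 0, 1], [1, -0.44, -0.95, 0, 1], [1, -0.36, -0.98, 0, 1], [1, -0.28, -1, 0, 1], [1, -0.2, -1, 0, 1], [1, 0, 0, 0, 1]]}}

```text
time_s: 1.35
tool_pos: [0.1294, 0.1989, 0.2306]
ee_rot: [0.621, 0.784, -0.001, 0.0]
ft_force: [1.2, 0.8, 0.6]
width: 1.0
finger_force: 0.0
```

Call:
{"fn": "drive_tool", "kwargs": {"deltas": [[1, -0.23, 0.98, 0, 0], [1, -0.23, 0.98, 0, 0], [1, -0.23, 0.98, 0, 0], [1, -0.23, 0.98, 0, 0], [1, -0.23, 0.98, 0, 0], [1, -0.23, 0.98, 0, 0], [1, -0.23, 0.98, 0, 0], [1, -0.23, 0.98, 0, 1], [1, -0.14, 0.99, 0, 1], [1, -0.1, 0.9, 0, 1], [1, 0, 0, 0, 0.9]]}}

```text
time_s: 2.45
tool_pos: [0.5345, 0.2002, 0.2308]
ee_rot: [0.746, 0.666, 0.0, 0.002]
ft_force: [-0.0, 1.0, -0.3]
width: 0.999
finger_force: 0.0
```

```bash
python3 - <<'E'
from h import *
o=arm.get_obs(); im=capture("wrist"); save("pics/w1.png",im); np.save("w1.npy",im); C=cam("wrist",o); import pickle; pickle.dump(C,open("w1.pkl","wb"))
print(o["tool_pos"],o["ee_rot"],o["joints"])
hsv=cv2.cvtColor(im,cv2.COLOR_RGB2HSV); b=cv2.inRange(hsv,(105,150,60),(130,255,255))
c=max(cv2.findContours(b,0,2)[0],key=cv2.contourArea); print(cv2.boundingRect(c))
E
```

```text
[0.53452433 0.20021352 0.23080306] [7.46111759e-01 6.65818795e-01 1.94932379e-04 1.59290770e-03] [-0.87918272  0.37482342  0.58423015  1.74526424 -0.22681213  1.08834012
 -0.33484578]
(236, 166, 79, 65)
```

View pics/w1.png

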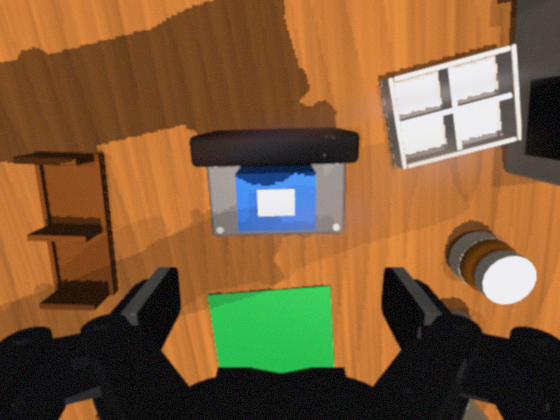

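Wrist picture: the blue cover is at (276,205) with its white patch at (276,203), and it sits square to the tool. The guard wall is above it at (275,148) and the mat's near edge is at (270,290).

```bash
python3 - <<'E'
from h import *
import pickle
im=np.load("w1.npy"); C=pickle.load(open("w1.pkl","rb")); print("cam",-C[3].T@C[4])
hsv=cv2.cvtColor(im,cv2.COLOR_RGB2HSV)
def rect(m,z,name):
    c=max(cv2.findContours(m,0,2)[0],key=cv2.contourArea); w=np.array([onz(C,*p[0],z)[:2] for p in c],np.float32); print(name,cv2.minAreaRect(w))
roi=np.zeros(im.shape[:2],np.uint8); roi[166:232,236:316]=255
rect(((hsv[...,1]<100)&(hsv[...,2]>150)&(roi>0)).astype(np.uint8),.106,"patch")
rect((((hsv[...,0]>105)&(hsv[...,0]<130)&(hsv[...,2]>150)|(hsv[...,1]<100)&(hsv[...,2]>150))&(roi>0)).astype(np.uint8),.106,"top")
print([int(x) for x in hsv[160:236:3,245,2]])
for u,v in((220,230),(336,227)): print("screw",onz(C,u,v,.06))
for u,v in((209,235),(345,233)): print("st corner",onz(C,u,v,.06))
for u,v in((191,137),(358,137)): print("wall",onz(C,u,v,.112))
E
```

```text
cam [0.54149287 0.26981144 0.37377004]
patch ((0.5302219986915588, 0.202924907207489), (0.023297926411032677, 0.030581045895814896), 84.78082275390625)
top ((0.5301340222358704, 0.20289772748947144), (0.04877127707004547, 0.0645918920636177), 85.06874084472656)
[45, 26, 43, 71, 74, 133, 132, 214, 242, 242, 241, 243, 241, 243, 243, 242, 228, 222, 219, 221, 211, 199, 195, 197, 130, 129]
screw [0.47150314 0.17004354 0.06      ]
screw [0.58395794 0.16018943 0.06      ]
st corner [0.45998786 0.16617703 0.06      ]
st corner [0.59227004 0.15302128 0.06      ]
wall [0.47340331 0.2620387  0.112     ]
wall [0.5983293  0.24773598 0.112     ]
```

Call:
{"fn": "drive_tool", "kwargs": {"deltas": [[1, 0.05, -0.12, 0.5, -0.3], [1, 0, 0, 0.9, 0], [1, 0, 0, 0.9, 0], [1, 0, 0, 0.8, 0], [1, 0, 0, 0.5, 0], [1, 0, 0, 0.4, 0], [1, 0, 0, 0, 0], [1, 0, 0, 0, 0]], "squeeze": 25}}

```text
time_s: 3.3
tool_pos: [0.5256, 0.204, 0.0716]
ee_rot: [0.735, 0.678, -0.0, -0.0]
ft_force: [0.9, 0.3, 0.8]
width: 0.996
finger_force: 0.0
```

Call:
{"fn": "drive_tool", "kwargs": {"deltas": [[1, -0.02, 0.11, 0, 0], [1, 0, 0, 0, 0], [0.6, 0, 0, 0, 0], [0.6, 0, 0, 0, 0], [0.6, 0, 0, 0, 0], [0.6, 0, 0, 0, 0], [0.6, 0, 0, 0, 0]], "squeeze": 25}}

```text
time_s: 4.0
tool_pos: [0.5306, 0.2029, 0.0719]
ee_rot: [0.735, 0.678, 0.0, 0.0]
ft_force: [-1.8, -0.3, 5.8]
width: 0.747
finger_force: 27.2
```

Call:
{"fn": "drive_tool", "kwargs": {"deltas": [[0.6, 0, 0, -0.2, 0], [0.6, 0, 0, -0.5, 0], [0.6, 0, 0, -0.9, 0], [0.6, 0, 0, -0.9, 0], [0.6, -0.5, 0, 0, 0], [0.6, -0.9, -0.13, 0, 0], [0.6, -0.9, -0.13, 0, 0], [0.6, -0.9, 0, 0, 0], [0.6, -0.9, 0, 0, 0], [0.6, -0.6, 0, 0, 0], [0.6, -0.3, 0, 0, 0], [0.6, 0, 0, 0, 0]]}}

```text
time_s: 5.2
tool_pos: [0.5032, 0.0026, 0.1713]
ee_rot: [0.736, 0.677, -0.0, -0.0]
ft_force: [0.3, 0.7, -1.0]
width: 0.745
finger_force: 28.3
```

```bash
python3 - <<'E'
from h import *
o=arm.get_obs(); print(o["tool_pos"],o["width"],o["finger_force"],o["ft_force"])
im=capture("wrist"); save("pics/w2.png",im); s=capture("scene"); t=capture("side"); save("pics/s2.png",s); save("pics/t2.png",t)
a=cv2.resize(s[125:225,290:400],None,fx=3.6,fy=3.6,interpolation=2); b=cv2.resize(t[130:230,170:280],None,fx=3.6,fy=3.6,interpolation=2)
save("pics/c2.png",np.hstack([a,b]))
E
```

```text
[0.50316361 0.00257837 0.17125695] 0.7451413893810853 28.275294452905655 [ 0.34934619  0.7177779  -1.03487887]
```

View pics/c2.png

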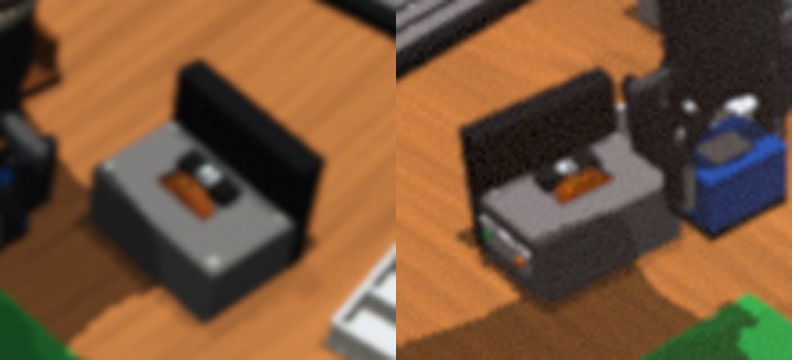

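The crop shows the bare station: the orange wheel with the black hood and white window on its wall side. The cover hangs in the gripper. Next I set it on the mat.

Call:
{"fn": "drive_tool", "kwargs": {"deltas": [[0.6, 0, 0, 0.7, 0], [0.6, 0, 0, 0.9, 0], [0.6, 0, 0, 0.9, 0], [0.6, 0, 0, 0.7, 0], [0.6, 0, 0, 0.35, 0], [0.6, 0, 0, 0.15, 0], [0.6, 0, 0, 0.1, 0], [0.6, 0, 0, 0.05, 0], [0.6, 0, 0, 0.03, 0], [0.6, 0, 0, 0.03, 0], [0.6, 0, 0, 0, 0]]}}

```text
time_s: 6.45
tool_pos: [0.5039, 0.0044, 0.0153]
ee_rot: [0.735, 0.678, 0.0, 0.0]
ft_force: [1.1, -0.4, -0.6]
width: 0.744
finger_force: 28.2
```

Call:
{"fn": "drive_tool", "kwargs": {"deltas": [[0.6, 0, 0, 0.025, 0], [0.6, 0, 0, 0.025, 0], [0.6, 0, 0, 0, 0]]}}

```text
time_s: 6.75
tool_pos: [0.504, 0.0043, 0.0148]
ee_rot: [0.735, 0.678, 0.001, -0.0]
ft_force: [-8.1, 0.8, 30.4]
width: 0.747
finger_force: 31.9
```

Call:
{"fn": "drive_tool", "kwargs": {"deltas": [[0.6, 0, 0, -0.04, 0], [1, 0, 0, 0, 0], [1, 0, 0, 0, 0], [1, 0, 0, 0, 0], [1, 0, 0, -0.4, 0], [1, 0, 0, -0.8, 0], [1, 0, 0, -1, 0], [1, 0, 0, -1, 0], [1, 0, 0, -1, 0], [0, 0, 0, -1, 0], [0, 0, 0, 0, 0]]}}

```text
time_s: 7.85
tool_pos: [0.5064, 0.004, 0.2272]
ee_rot: [0.735, 0.678, 0.003, 0.002]
ft_force: [-0.2, 0.7, -0.4]
width: 0.691
finger_force: 0.0
```

```bash
python3 - <<'E'
from h import *
import pickle
o=arm.get_obs(); im=capture("wrist"); np.save("w3.npy",im); save("pics/w3.png",im); C=cam("wrist",o); pickle.dump(C,open("w3.pkl","wb"))
print(o["tool_pos"],o["ee_rot"],o["ft_force"])
hsv=cv2.cvtColor(im,cv2.COLOR_RGB2HSV); b=((hsv[...,0]>105)&(hsv[...,0]<130)&(hsv[...,1]>150)&(hsv[...,2]>60)).astype(np.uint8)
c=max(cv2.findContours(b,0,2)[0],key=cv2.contourArea); print(cv2.boundingRect(c)); 
E
```

```text
[0.50638366 0.00395356 0.22716861] [0.73542104 0.67759874 0.00343051 0.00201701] [-0.20202008  0.65410601 -0.37048623]
(244, 162, 66, 53)
```

View pics/w3.png

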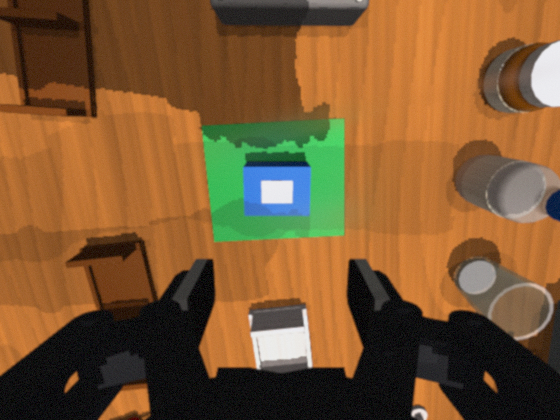

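The wrist picture shows the cover upright on the mat, its patch at (277,192). Next I look at the wheel.

Call:
{"fn": "drive_tool", "kwargs": {"deltas": [[0, 0.6, 0, 0, 0], [0, 0.95, 0.1, 0, 0], [0, 0.95, 0.1, 0, 0], [0, 0.95, 0, 0, 0], [0, 0.95, 0, 0, 0], [0, 0.55, 0, 0.9, 0], [0, 0, 0, 0, 0], [0, 0, 0, 0, 0]]}}

```text
time_s: 8.7
tool_pos: [0.5266, 0.2004, 0.1848]
ee_rot: [0.735, 0.678, -0.002, -0.0]
ft_force: [0.5, -0.5, 0.3]
width: -0.0
finger_force: 0.0
```

```bash
python3 - <<'E'
from h import *
import pickle
o=arm.get_obs(); im=capture("wrist"); np.save("w4.npy",im); C=cam("wrist",o); pickle.dump(C,open("w4.pkl","wb"))
print(o["tool_pos"],o["ee_rot"],o["ft_force"])
p=proj(C,[.53,.203,.07]).round().astype(int);print(p)
x0=max(p[0]-70,0);y0=max(p[1]-50,0);print(x0,y0)
save("pics/w4.png",cv2.resize(im[y0:y0+100,x0:x0+140],None,fx=5,fy=5,interpolation=2))
E
```

```text
[0.52662096 0.20040615 0.18477565] [ 7.35126940e-01  6.77926536e-01 -1.99363492e-03 -1.41219736e-04] [ 0.46846025 -0.53848468  0.28898123]
[286 205]
216 155
```

View pics/w4.png

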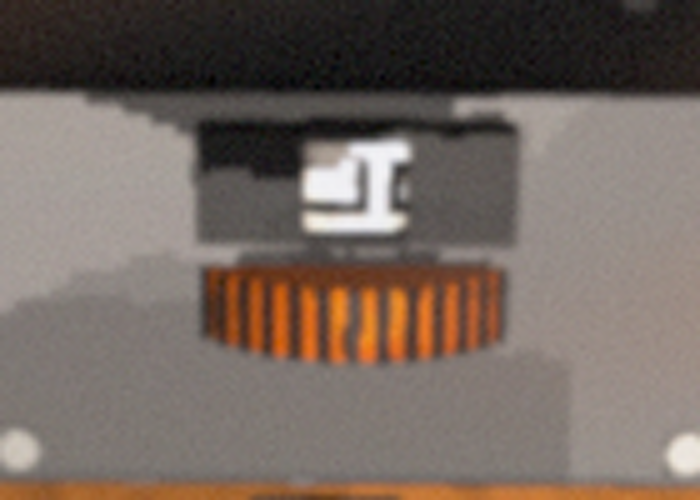

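The crop shows the white window at crop (356,187), which is pixel (287,192). The wheel's tread is centred at crop (354,324), pixel (287,220).

```bash
cat >> h.py <<'E'
def digit(path,k=14):
    o=arm.get_obs(); im=capture("wrist"); C=cam("wrist",o)
    yaw=np.radians(-5); ax=np.array([np.cos(yaw),np.sin(yaw),0]); ay=np.array([-ax[1],ax[0],0]); W=np.array([*WIN,.0705])
    # image: up=+station x, right=-station y ; 24 mm square
    q=np.float32([proj(C,W+ax*a*.012+ay*b*.012) for a,b in((1,1),(1,-1),(-1,-1),(-1,1))])
    n=24*k; M=cv2.getPerspectiveTransform(q,np.float32([[0,0],[n,0],[n,n],[0,n]])); r=cv2.warpPerspective(im,M,(n,n),flags=cv2.INTER_CUBIC); save(path,r); return r
WIN=(0,0)
E
python3 - <<'E'
import h; from h import *
import pickle
C=pickle.load(open("w4.pkl","rb"))
w=onz(C,287.2,192.4,.0705); print("win",w,"wheel",onz(C,286.8,219.8,.075))
h.WIN=w[:2]; print(h.WIN); digit("pics/d1.png")
im=np.load("w4.npy"); print(arm.get_obs()["tool_pos"])
E
```

```text
win [0.53180413 0.21277032 0.0705    ] wheel [0.52984954 0.1920666  0.075     ]
[0.53180413 0.21277032]
[0.52801983 0.19937156 0.18667595]
```

View pics/d1.png

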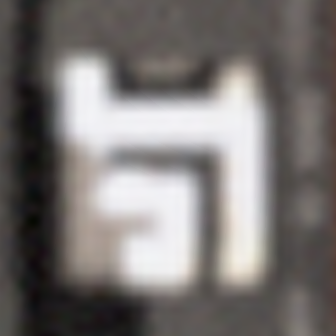

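The rectified window shows a digit foot at the top (y≈75) and, lower down, a 7's top bar (y≈160) with its right stroke. That puts it between 6 and 7, at about 4.2 rad, so it needs roughly 50 mm of rim towards -x.

Call:
{"fn": "drive_tool", "kwargs": {"deltas": [[0, -0.22, 0.32, 0.4, 0], [0, 0, 0, 0.8, 0], [0, 0, 0, 0.8, 0], [0, 0, 0, 0.5, 0], [0, 0, 0, 0.15, 0], [0, 0, 0, 0.0, 0], [0, 0, 0, 0.0, 0]]}}

```text
time_s: 9.5
tool_pos: [0.5408, 0.1908, 0.0819]
ee_rot: [0.736, 0.677, 0.001, 0.0]
ft_force: [-0.0, 0.3, 0.2]
width: -0.003
finger_force: 0.0
```

Call:
{"fn": "drive_tool", "kwargs": {"deltas": [[0, -0.03, 0, 0.1, 0], [0, 0, 0, 0.03, 0], [0, 0, 0, 0.0, 0]]}}

```text
time_s: 9.8
tool_pos: [0.5397, 0.19, 0.0756]
ee_rot: [0.735, 0.678, 0.0, -0.0]
ft_force: [-0.2, -0.1, -0.1]
width: 0.001
finger_force: 0.0
```

Call:
{"fn": "drive_tool", "kwargs": {"deltas": [[0, 0, 0, 0.02, 0], [0, 0, 0, 0.0, 0]]}}

```text
time_s: 10.0
tool_pos: [0.5397, 0.19, 0.0746]
ee_rot: [0.735, 0.678, 0.0, -0.0]
ft_force: [0.4, -0.1, 0.2]
width: 0.004
finger_force: 0.0
```

Call:
{"fn": "drive_tool", "kwargs": {"deltas": [[0, 0, 0, 0.015, 0], [0, 0, 0, 0.0, 0]]}}

```text
time_s: 10.2
tool_pos: [0.5401, 0.1899, 0.0743]
ee_rot: [0.735, 0.678, 0.0, 0.0]
ft_force: [-0.4, -1.0, 4.1]
width: 0.0
finger_force: 1.8
```

Call:
{"fn": "drive_tool", "kwargs": {"deltas": [[0, 0, -0.06, -0.006, 0], [0, 0, -0.06, -0.003, 0], [0, 0, -0.06, 0.0, 0], [0, 0, -0.06, 0.0, 0], [0, 0, 0, 0, 0]]}}

```text
time_s: 10.7
tool_pos: [0.5297, 0.1909, 0.0745]
ee_rot: [0.735, 0.678, 0.0, -0.0]
ft_force: [-0.9, -0.2, 5.5]
width: -0.003
finger_force: 3.1
```

Force is steady at 5.5 N, so I continue the stroke.

Call:
{"fn": "drive_tool", "kwargs": {"deltas": [[0, 0, -0.06, 0, 0], [0, 0, -0.06, 0.0, 0], [0, 0, -0.06, 0.004, 0], [0, 0, -0.06, 0.007, 0], [0, 0, 0, 0, 0]]}}

```text
time_s: 11.2
tool_pos: [0.5199, 0.1917, 0.074]
ee_rot: [0.735, 0.678, -0.0, -0.0]
ft_force: [-2.1, 0.5, 6.5]
width: 0.001
finger_force: 3.4
```

Call:
{"fn": "drive_tool", "kwargs": {"deltas": [[0, 0, 0, -0.12, 0], [0, 0, 0.24, 0, 0], [0, 0, 0.24, 0, 0], [0, 0, 0, 0.06, 0], [0, 0, 0, 0.058, 0], [0, 0, 0, 0, 0], [0, 0, 0, 0, 0]]}}

```text
time_s: 11.9
tool_pos: [0.5404, 0.1896, 0.0741]
ee_rot: [0.736, 0.678, 0.001, 0.0]
ft_force: [1.0, -1.0, 5.3]
width: 0.002
finger_force: 2.6
```

Call:
{"fn": "drive_tool", "kwargs": {"deltas": [[0, 0, -0.06, -0.006, 0], [0, 0, -0.06, -0.003, 0], [0, 0, -0.06, 0, 0], [0, 0, -0.06, 0, 0], [0, 0, -0.06, 0, 0], [0, 0, -0.06, 0, 0], [0, 0, -0.06, 0.004, 0], [0, 0, -0.06, 0.007, 0], [0, 0, 0, 0, 0], [0, 0, 0, -0.12, 0], [0, 0, 0, -0.5, 0], [0, 0, 0, 0, 0]]}}

```text
time_s: 13.1
tool_pos: [0.5213, 0.1918, 0.1002]
ee_rot: [0.735, 0.678, 0.001, 0.0]
ft_force: [0.8, 0.2, -0.5]
width: 0.0
finger_force: 0.0
```

```bash
sed -i 's/^WIN=.*/WIN=(0.5318,0.2128)/' h.py; python3 - <<'E'
from h import *
digit("pics/d2.png"); print(arm.get_obs()["tool_pos"],arm.get_obs()["joints"])
E
```

```text
[0.52081478 0.19179898 0.09931857] [-0.81418788  0.50379587  0.51018969  1.92601556 -0.33722105  0.79478652
 -0.19925189]
```

View pics/d2.png

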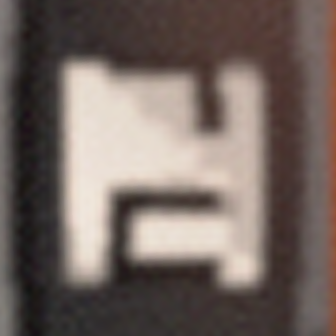

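The window crop shows the foot of the 4 at the top right (205,75–130) and the top half of a 5 below (bar at y≈195). That reads about 4.56, so about 10.5 mm more towards -x.

Call:
{"fn": "drive_tool", "kwargs": {"deltas": [[0, 0, 0.48, 0, 0], [0, 0, 0, 0.4, 0], [0, 0, 0, 0.16, 0], [0, 0, 0, 0.058, 0], [0, 0, 0, 0, 0], [0, 0, -0.06, -0.006, 0], [0, 0, -0.06, -0.003, 0], [0, 0, -0.06, 0, 0], [0, 0, -0.06, 0, 0], [0, 0, -0.015, 0, 0], [0, 0, 0, 0, 0]]}}

```text
time_s: 14.25
tool_pos: [0.5294, 0.1905, 0.0745]
ee_rot: [0.735, 0.678, 0.0, 0.0]
ft_force: [-0.6, -0.4, 6.0]
width: -0.0
finger_force: 3.1
```

Call:
{"fn": "drive_tool", "kwargs": {"deltas": [[0, 0, 0, -0.12, 0], [0, 0, 0, -0.5, 0], [0, 0, -0.2, -0.5, 0], [0, 0, 0, 0, 0]]}}

```text
time_s: 14.65
tool_pos: [0.5216, 0.1919, 0.121]
ee_rot: [0.735, 0.678, 0.001, -0.0]
ft_force: [-0.1, 0.2, -0.3]
width: -0.001
finger_force: 0.0
```

```bash
python3 - <<'E'
from h import *
r=digit("pics/d3.png"); print(arm.get_obs()["tool_pos"],arm.get_obs()["joints"])
save("pics/d3b.png",np.hstack([r,cv2.resize(capture("wrist"),(448,336))]))
E
```

```text
[0.52140891 0.19190307 0.11988273] [-0.82826887  0.47726254  0.52808895  1.90700807 -0.31748433  0.83878671
 -0.21508849]
```

View pics/d3b.png

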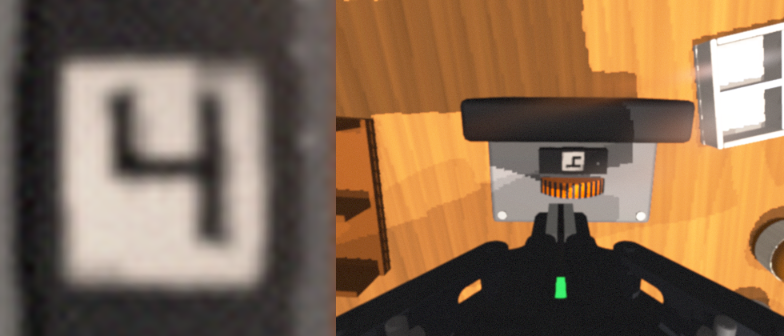

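Window centre is at (163,171) and the 4 spans y 85–240, so its centre is at about 163. It is nearly centred; I measure the offset.

```bash
python3 - <<'E'
from h import *
g=cv2.cvtColor(cv2.imread("pics/d3.png"),cv2.COLOR_BGR2GRAY).astype(float)
def edges(p,lo,hi,th):
    b=p[lo:hi]<th; i=np.where(np.diff(b.astype(int)))[0]+lo
    return [round(k+(p[k]-th)/(p[k]-p[k+1]),1) for k in i]
for n,c in(("blank",slice(155,185)),("stem",slice(208,220))):
    p=g[:,c].mean(1); print(n,edges(p,20,320,(p.max()+p.min())/2))
E
```

```text
blank [np.float64(60.7), np.float64(157.9), np.float64(177.7), np.float64(284.4)]
stem [np.float64(71.9), np.float64(93.0), np.float64(241.5), np.float64(285.1)]
```

The 4 is 0.4 mm from centre (about 0.015 rad), which is good. Next I measure the cover on the mat from the earlier picture.

```bash
cat >> h.py <<'E'
def covertop(im,C,z):
    hsv=cv2.cvtColor(im,cv2.COLOR_RGB2HSV); hh,s,v=[hsv[...,i].astype(int) for i in range(3)]
    b=((hh>105)&(hh<130)&(s>150)&(v>60)).astype(np.uint8); k,l,st,_=cv2.connectedComponentsWithStats(b); i=1+np.argmax(st[1:,4]); x,y,w,h_=st[i,:4]
    roi=np.zeros_like(b); roi[y:y+h_,x:x+w]=1
    t=((v>150)&(((hh>105)&(hh<130))|(s<100))&(roi>0)).astype(np.uint8); p=((v>150)&(s<100)&(roi>0)).astype(np.uint8)
    out=[]
    for m in(t,p):
        c=max(cv2.findContours(m,0,2)[0],key=cv2.contourArea); out.append(cv2.minAreaRect(np.array([onz(C,*q[0],z)[:2] for q in c],np.float32)))
    return out
E
python3 - <<'E'
from h import *
import pickle
print(covertop(np.load("w3.npy"),pickle.load(open("w3.pkl","rb")),.049))
E
```

```text
[((0.5033029317855835, 0.0050283148884773254), (0.04628425091505051, 0.06227628514170647), 85.23932647705078), ((0.5031877160072327, 0.004405534826219082), (0.0226718932390213, 0.03017592616379261), 85.19322204589844)]
```

Call:
{"fn": "drive_tool", "kwargs": {"deltas": [[1, 0, 0, -0.9, 0], [1, -0.5, 0, -0.9, 0], [1, -0.95, 0, -0.8, 0], [1, -0.95, 0, 0, 0], [1, -0.95, 0, 0, 0], [1, -0.95, 0.1, 0, 0], [1, -0.95, 0.1, 0, 0], [1, -0.95, 0, 0, 0], [1, -0.95, 0, 0, 0], [1, -0.95, 0, 0, 0], [1, -0.95, 0, 0, 0], [1, -0.6, 0, 0, 0]]}}

```text
time_s: 15.95
tool_pos: [0.4969, -0.1969, 0.2223]
ee_rot: [0.736, 0.677, -0.001, -0.0]
ft_force: [1.0, 0.2, 0.1]
width: 0.994
finger_force: 0.0
```

Call:
{"fn": "drive_tool", "kwargs": {"deltas": [[1, 0, 0, 0, 0], [1, 0, 0, 0, 0]]}}

```text
time_s: 16.15
tool_pos: [0.4976, -0.194, 0.2222]
ee_rot: [0.736, 0.677, -0.0, -0.001]
ft_force: [-0.0, 1.8, 0.3]
width: 1.002
finger_force: 0.0
```

```bash
python3 - <<'E'
from h import *
import pickle
o=arm.get_obs(); im=capture("wrist"); np.save("w5.npy",im); C=cam("wrist",o); pickle.dump(C,open("w5.pkl","wb"))
print(o["tool_pos"],o["ee_rot"],o["joints"],proj(C,[.5,-.19,.006]),proj(C,[.5,-.27,.05]))
p=proj(C,[.5,-.22,.03]).astype(int); x0,y0=max(p[0]-100,0),max(p[1]-75,0); print(x0,y0)
save("pics/w5.png",cv2.resize(im[y0:y0+150,x0:x0+200],None,fx=4,fy=4,interpolation=2))
E
```

```text
[ 0.49764116 -0.19400627  0.22218182] [ 7.35736843e-01  6.77267070e-01 -4.19765045e-04 -6.61615545e-04] [-0.26065969  0.33759402  0.70514608  1.84684842 -0.24997179  1.04887269
  0.46018972] [283.37842521 180.04150346] [290.04255118 266.01302626]
185 138
```

View pics/w5.png

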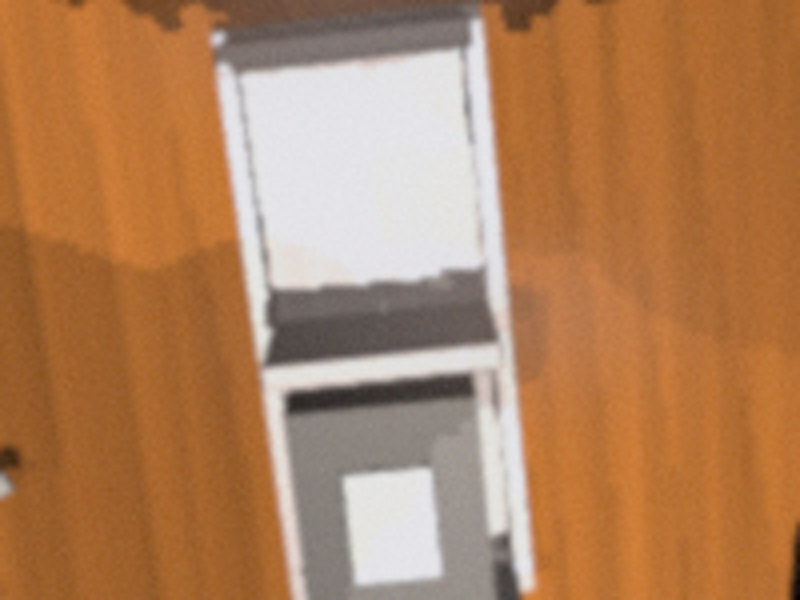

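The crop shows the pale aluminium rack: the empty bay floor at crop (370,170), the middle divider's top at (382,370), and the grey cover with its patch at (392,526). This is the rack with the grey cover, so it is the right one, and its +y bay is empty.

```bash
python3 - <<'E'
from h import *
import pickle
C=pickle.load(open("w5.pkl","rb")); f=lambda u,v,z: onz(C,185+u/4,138+v/4,z)[:2].round(4)
print("cam",-C[3].T@C[4])
print("floor line at mid divider",f(270,322,.006),f(490,305,.006))
for z in(.046,.040): print("mid div top",z,"+y edge",f(265,365,z),f(500,345,z),"-y edge",f(265,392,z),f(500,370,z)); print("  end div top -y edge",f(240,72,z),f(475,48,z),"+y edge",f(215,45,z),f(480,10,z))
print("inner lips z6: left",f(243,72,.006),f(268,290,.006),"right",f(466,50,.006),f(482,268,.006))
print("inner lips z12: left",f(240,72,.012),f(270,310,.012),"right",f(468,50,.012),f(488,300,.012))
print("outer lips z12: left",f(217,60,.012),f(262,345,.012),f(295,590,.012),"right",f(485,20,.012),f(512,345,.012),f(533,585,.012))
im=np.load("w5.npy"); hsv=cv2.cvtColor(im,cv2.COLOR_RGB2HSV); roi=np.zeros(im.shape[:2],bool); roi[138+460//4:138+595//4,185+335//4:185+450//4]=1
m=((hsv[...,2]>180)&roi).astype(np.uint8); c=max(cv2.findContours(m,0,2)[0],key=cv2.contourArea)
print("spare patch",cv2.minAreaRect(np.array([onz(C,*q[0],.052)[:2] for q in c],np.float32)))
E
```

```text
cam [ 0.50304905 -0.12455498  0.36529629]
floor line at mid divider [ 0.4626 -0.23  ] [ 0.5234 -0.2301]
mid div top 0.046 +y edge [ 0.4647 -0.2292] [ 0.5229 -0.2288] -y edge [ 0.4639 -0.2363] [ 0.5225 -0.2353]
  end div top -y edge [ 0.4665 -0.1572] [ 0.5214 -0.1562] +y edge [ 0.4614 -0.1505] [ 0.5231 -0.1476]
mid div top 0.04 +y edge [ 0.4639 -0.2312] [ 0.5233 -0.2308] -y edge [ 0.4632 -0.2384] [ 0.5229 -0.2374]
  end div top -y edge [ 0.4658 -0.1578] [ 0.5218 -0.1568] +y edge [ 0.4606 -0.151 ] [ 0.5235 -0.1481]
inner lips z6: left [ 0.4627 -0.1613] [ 0.463  -0.2208] right [ 0.5214 -0.1604] [ 0.5218 -0.2195]
inner lips z12: left [ 0.4626 -0.1606] [ 0.4636 -0.2249] right [ 0.5216 -0.1599] [ 0.5226 -0.2269]
outer lips z12: left [ 0.4571 -0.1571] [ 0.4604 -0.2346] [ 0.4619 -0.3089] right [ 0.5264 -0.1527] [ 0.5283 -0.2402] [ 0.5302 -0.3129]
spare patch ((0.4925949275493622, -0.2723470628261566), (0.022739646956324577, 0.030582262203097343), 0.8861702680587769)
```

Call:
{"fn": "drive_tool", "kwargs": {"deltas": [[1, 0.6, -0.06, 0, 0], [1, 0.9, -0.1, 0, 0], [1, 0.9, -0.1, 0, 0], [1, 0.9, 0, 0, 0], [1, 0.9, 0, 0, 0], [1, 0.75, 0, 0, 0], [1, 0, 0, 0, -1], [1, 0, 0, 0, -1], [1, 0, 0, 0, -1], [1, 0, 0, 0, -1], [1, 0, 0, 0, -1], [1, 0, 0, 0, -1]]}}

```text
time_s: 17.4
tool_pos: [0.5034, 0.006, 0.2227]
ee_rot: [0.532, 0.847, -0.0, -0.0]
ft_force: [-0.0, 0.4, 0.5]
width: 1.0
finger_force: 0.0
```

Call:
{"fn": "drive_tool", "kwargs": {"deltas": [[1, 0, 0, 0, -1], [1, 0, 0, 0, -1], [1, 0, 0, 0, -1], [1, 0, 0, 0, -1], [1, 0, 0, 0, -1], [1, 0, 0, 0, -1], [1, 0, 0, 0, -1], [1, 0, 0, 0, -1], [1, 0, 0, 0, -1], [1, 0, 0, 0, -1], [1, 0, 0, 0, -1], [1, 0, 0, 0, -1]]}}

```text
time_s: 18.6
tool_pos: [0.5034, 0.006, 0.2227]
ee_rot: [0.038, 0.999, 0.0, -0.0]
ft_force: [0.3, 0.3, -1.2]
width: 1.003
finger_force: 0.0
```

Call:
{"fn": "drive_tool", "kwargs": {"deltas": [[1, 0, 0, 0, 0], [1, 0, 0, 0, 0]]}}

```text
time_s: 18.8
tool_pos: [0.5036, 0.0052, 0.2229]
ee_rot: [0.041, 0.999, 0.0, -0.0]
ft_force: [0.0, -0.2, 0.3]
width: 0.996
finger_force: 0.0
```

```bash
python3 - <<'E'
from h import *
o=arm.get_obs(); im=capture("wrist"); C=cam("wrist",o); R=Ro.from_quat(o["ee_rot"]).as_matrix()
print(o["tool_pos"],o["joints"],"tool y deg",np.degrees(np.arctan2(R[1,1],R[0,1])))
r=covertop(im,C,.049); print(r); c=np.array([*r[0][0],.049])
d=c-o["tool_pos"]; print("tool-unit shift",R.T@d/.04)
E
```

```text
[0.5035899  0.00524969 0.2228562 ] [-0.39812448  0.24629404  0.34813425  1.89645273 -0.09839939  1.01570377
  1.48077463] tool y deg 85.28239718453054
[((0.518558919429779, 0.0032494254410266876), (0.04631050303578377, 0.03095889277756214), 85.25985717773438), ((0.5109923481941223, 0.0038349879905581474), (0.023118484765291214, 0.015780294314026833), 85.26134490966797)]
tool-unit shift [-0.37919112 -0.02014397  4.34621566]
```

Call:
{"fn": "drive_tool", "kwargs": {"deltas": [[1, 0, -0.02, 0.6, 0], [1, 0, 0, 0.9, 0], [1, 0, 0, 0.9, 0], [1, 0, 0, 0.9, 0], [1, 0, 0, 0.9, 0], [1, 0, 0, 0.6, 0], [1, 0, 0, 0.36, 0], [1, 0, 0, 0, 0], [1, 0, 0, 0, 0]]}}

```text
time_s: 19.75
tool_pos: [0.5039, 0.0036, 0.0169]
ee_rot: [0.041, 0.999, -0.0, -0.0]
ft_force: [0.1, -0.1, 0.3]
width: 0.998
finger_force: 0.0
```

Call:
{"fn": "drive_tool", "kwargs": {"deltas": [[0.4, 0, 0.02, 0, 0], [0.4, 0, 0, 0, 0], [0.4, 0, 0, 0, 0], [0.4, 0, 0, 0, 0], [0.4, 0, 0, 0, 0], [0.4, 0, 0, 0, 0], [0.4, 0, 0, 0, 0]], "squeeze": 25}}

```text
time_s: 20.45
tool_pos: [0.5044, 0.0044, 0.0175]
ee_rot: [0.041, 0.999, 0.0, 0.001]
ft_force: [-2.1, 0.3, 8.3]
width: 0.558
finger_force: 25.3
```

Call:
{"fn": "drive_tool", "kwargs": {"deltas": [[0.4, 0, 0, -0.2, 0], [0.4, 0, 0, -0.6, 0], [0.4, 0, 0, -0.9, 0], [0.4, 0, 0, -0.9, 0], [0.4, 0, 0, -0.7, 0], [0.4, 0, -0.5, -0.2, 0], [0.4, -0.05, -0.9, 0, 0], [0.4, -0.05, -0.9, 0, 0], [0.4, 0, -0.9, 0, 0], [0.4, 0, -0.9, 0, 0], [0.4, 0, -0.6, 0, 0], [0.4, 0, -0.27, 0, 0]]}}

```text
time_s: 21.65
tool_pos: [0.4908, -0.1971, 0.1573]
ee_rot: [0.043, 0.999, -0.0, 0.0]
ft_force: [-0.3, 0.7, 0.3]
width: 0.556
finger_force: 26.5
```

Call:
{"fn": "drive_tool", "kwargs": {"deltas": [[0.4, 0, 0, 0, 0.5], [0.4, 0, 0, 0, 1], [0.4, 0, 0, 0, 1], [0.4, 0, 0, 0, 1], [0.4, 0, 0, 0, 1], [0.4, 0, 0, 0, 1], [0.4, 0, 0, 0, 1], [0.4, 0, 0, 0, 1], [0.4, 0, 0, 0, 1], [0.4, 0, 0, 0, 1], [0.4, 0, 0, 0, 1]]}}

```text
time_s: 22.75
tool_pos: [0.4918, -0.1929, 0.1568]
ee_rot: [0.479, 0.878, 0.0, -0.0]
ft_force: [0.5, 0.5, -0.8]
width: 0.557
finger_force: 26.5
```

Call:
{"fn": "drive_tool", "kwargs": {"deltas": [[0.4, 0, 0, 0, 1], [0.4, 0, 0, 0, 1], [0.4, 0, 0, 0, 1], [0.4, 0, 0, 0, 1], [0.4, 0, 0, 0, 1], [0.4, 0, 0, 0, 0.8], [0.4, 0, 0, 0, 0.5], [0.4, 0, 0, 0, 0], [0.4, 0, 0, 0, 0]]}}

```text
time_s: 23.65
tool_pos: [0.4918, -0.1934, 0.1567]
ee_rot: [0.698, 0.716, 0.0, -0.0]
ft_force: [-0.2, -0.5, -0.2]
width: 0.554
finger_force: 26.5
```

```bash
python3 - <<'E'
from h import *
o=arm.get_obs(); im=capture("wrist"); C=cam("wrist",o); R=Ro.from_quat(o["ee_rot"]).as_matrix()
print(o["tool_pos"],o["width"],o["finger_force"],"tool y deg",np.degrees(np.arctan2(R[1,1],R[0,1])))
z=o["tool_pos"][2]-.0145+.046
for n in("scene","side"):
    i=capture(n); c=cam(n); np.save(n+"6.npy",i)
print(covertop(im,C,z))
print("units x,y,z to bay", R.T@(np.array([.4922,-.194,.006+.0145])-o["tool_pos"])/.04)
E
```

```text
[ 0.49179704 -0.19335676  0.15672798] 0.5535922698223689 26.504156067967415 tool y deg 1.470311736497937
[((0.4916751980781555, -0.21151885390281677), (0.04876698926091194, 0.017789825797080994), 2.66680645942688), ((0.5020095109939575, -0.2069634348154068), (0.002009910997003317, 0.0016026522498577833), 76.56363677978516)]
units x,y,z to bay [-0.01835775  0.00955937  3.40568945]
```

Call:
{"fn": "drive_tool", "kwargs": {"deltas": [[0.4, -0.02, 0.01, 0.6, 0], [0.4, 0, 0, 0.8, 0], [0.4, 0, 0, 0.7, 0], [0.4, 0, 0, 0.5, 0], [0.4, 0, 0, 0.3, 0], [0.4, 0, 0, 0.2, 0], [0.4, 0, 0, 0.1, 0], [0.4, 0, 0, 0, 0], [0.4, 0, 0, 0, 0]]}}

```text
time_s: 24.7
tool_pos: [0.4926, -0.1952, 0.0293]
ee_rot: [0.699, 0.715, 0.0, 0.0]
ft_force: [0.8, 0.6, -0.4]
width: 0.556
finger_force: 26.5
```

Call:
{"fn": "drive_tool", "kwargs": {"deltas": [[0.4, 0.02, 0, 0.06, 0], [0.4, 0, 0, 0.05, 0], [0.4, 0, 0, 0.04, 0], [0.4, 0, 0, 0.03, 0], [0.4, 0, 0, 0.02, 0], [0.4, 0, 0, 0, 0]]}}

```text
time_s: 25.3
tool_pos: [0.492, -0.1943, 0.0207]
ee_rot: [0.699, 0.715, 0.0, -0.0]
ft_force: [0.3, -0.1, -1.1]
width: 0.556
finger_force: 26.5
```

Call:
{"fn": "drive_tool", "kwargs": {"deltas": [[0.4, 0, 0, 0.015, 0], [0.4, 0, 0, 0, 0]]}}

```text
time_s: 25.5
tool_pos: [0.4921, -0.1942, 0.0206]
ee_rot: [0.699, 0.715, 0.0, -0.0]
ft_force: [-2.1, 1.4, 9.8]
width: 0.557
finger_force: 27.7
```

Contact is at the expected floor height, so I release and retreat.

Call:
{"fn": "drive_tool", "kwargs": {"deltas": [[0.9, 0, 0, 0, 0], [1, 0, 0, 0, 0], [1, 0, 0, 0, 0], [1, 0, 0, 0, 0], [1, 0, 0, -0.3, 0], [1, 0, 0, -0.7, 0], [1, 0, 0, -1, 0], [1, 0, 0, -1, 0], [1, 0, 0, -1, 0], [1, 0, 0, -1, 0], [1, 0, 0, 0, 0], [1, 0, 0, 0, 0]]}}

```text
time_s: 26.7
tool_pos: [0.4924, -0.1943, 0.2214]
ee_rot: [0.699, 0.715, 0.001, 0.001]
ft_force: [-0.2, 0.6, -0.5]
width: 0.997
finger_force: 0.0
```

```bash
python3 - <<'E'
from h import *
o=arm.get_obs(); im=capture("wrist"); C=cam("wrist",o); save("pics/w7.png",im); print(o["tool_pos"],o["width"],o["time_s"])
print(covertop(im,C,.052))
hsv=cv2.cvtColor(im,cv2.COLOR_RGB2HSV); p=proj(C,[.4926,-.2723,.052]).astype(int); roi=np.zeros(im.shape[:2],bool); roi[p[1]-15:p[1]+15,p[0]-16:p[0]+16]=1
m=((hsv[...,2]>180)&roi).astype(np.uint8); c=max(cv2.findContours(m,0,2)[0],key=cv2.contourArea)
print("spare",cv2.minAreaRect(np.array([onz(C,*q[0],.052)[:2] for q in c],np.float32)))
E
```

```text
[ 0.49239915 -0.19433753  0.22141596] 0.9973016665731821 26.7
[((0.4912050664424896, -0.1928839534521103), (0.047265272587537766, 0.06329961121082306), 1.2827560901641846), ((0.49161839485168457, -0.19318480789661407), (0.022709961980581284, 0.03072109818458557), 1.2892457246780396)]
spare ((0.49246782064437866, -0.2725818157196045), (0.022289074957370758, 0.029550230130553246), 1.2571367025375366)
```

The cover sits level at the bay centre (0.491, -0.193), yaw 1.3°, with its top at the height expected for the bay floor. The grey cover has not moved. Handing in.

```bash
python3 -c "
from plant import arm
print(arm.job_done())"
```

```text
the job is handed in; nothing more can be done
None
```

The job is handed in at about 27 s, and the judge's verdict was not shown. I set the blue cover on the mat first, rolled the wheel to 4 (about 0.4 mm off centre), then stowed the cover upright and flat in the empty bay of the aluminium rack; the grey cover did not move.

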